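# Grip a tail lamp in the ratchet clamp

## Task

Grip the short tail lamp in the ratchet clamp, so that its lens can be polished: the jaw was left wound in too far, so flip the pawl out, wind the jaw back with the knob, and lay the lamp flat and centred on the bed between the sprung pad and the end stop, lens up. Then flip the pawl in again and take the knob up click by click until the pad has pushed the lamp against the stop and holds it firmly, about one click after the springs begin to give; its plastic cracks if squeezed harder, so feel for the load. Leave it held by the pawl alone; move the jaw only by its knob, never force the knob back against the pawl, and leave the long lamp, the wood block and the tape measure where they are.

Things in the scene. Friction and masses are not known exactly. Their poses are not given: they have to be found in the camera images.
- clamp: Ratchet clamp bolted to the table: grey base plate 100 x 302 x 10 mm, sliding jaw driven by rack and black bar knob, ratchet wheel with pawl. Origin: underside. +y runs along the clamp from the knob end to the end stop, +x to its far side, z up. End stop: rubber face 52 mm wide, 46 mm high, looking to -y, bolted anywhere from y = 90 to 102 mm (not measured).
- bed (a point): Centre of the bed the lamp lies on, 13 mm above the table, at x = 0, y = 30 mm of the clamp and with its axes: two steel strips, 62 mm wide over all, y = -28 to +84 mm of the clamp. Nothing stands beside the bed. A lamp pushed against the stop has its centre at y = 30 to 42 mm of the clamp.
- jaw (a joint): Travel of the jaw, m, grows towards the stop (14 mm per rad of knob). It carries a sprung rubber-faced pad 52 mm wide, z 15 to 45 mm, whose free face is at clamp y = -16 mm + this value. At the start (about 0) pad and stop are 1 to 15 mm too close for the lamp; at -21 mm (knob at -1.5 rad) there are 6.5 to 19 mm of room in every case. Stops: -26 and 16 mm.
- knob_grip (a point): Grip point of the black bar knob, on its upright axis 67 mm above the table, at x = 21, y = -120 mm of the clamp. The bar is 50 mm long along this frame's x, 14 mm thick along its y, z 54 to 80 mm; under it only a 12 mm stem, then the ratchet wheel (radius 26 mm, top at 44 mm; pawl parts near it stay below 49 mm).
- knob (a joint): Turn of the knob, rad, grows clockwise from above = jaw closes; about 0 at the start, range -1.86 to 1.14. With the pawl in it turns clockwise only; 40 teeth, one click 0.157 rad = 2.2 mm of jaw; let go, it falls back onto the last tooth passed. Turning takes 0.02 to 0.06 N m (0.05 more per rad/s), plus 0.014 N m per newton of pad force.
- pawl_pin (a point): Middle of the pawl's black thumb pin: upright, 9 mm diameter, z 45 to 66 mm above the table (this point 54 mm), on an arm 38 mm from the pawl's pivot, over the base plate's near edge. At least 30 mm free on either side of it along the clamp's y. Pushing it aside takes about 1 N.
- pawl_pivot (a point): Pivot of the pawl (fixed, upright axis), at x = -10, y = -150 mm of the clamp, 45 mm above the table; axes as the clamp's. The pin swings about it: 25 mm towards the clamp's -y (away from the jaw) to free the wheel, back to +y to put the pawl in.
- pawl (a joint): Angle of the pawl, rad, counter-clockwise from above: -0.14 to 0 when in (nose on the wheel), 0.55 parked out on its stop; at 0 the pin is straight to -x of the pivot. An over-centre spring throws it to whichever side of about 0.26 it is on and holds it there.
- tail_lamp: The short tail lamp, loose on the table: red and amber lens on a black base, 68 x 120 mm, 41 mm tall (solid to 38 mm), 0.13 kg. Origin: centre of the underside, long side along y, gripped across the 68 mm; either end may face the stop. The pad springs give 3.4 N per mm (7.5 N per click); hold it with 6 to 18 N, it cracks above 24 N.
- long_lamp: The long tail lamp, like the short one but 68 x 150 mm: not wanted. Origin: centre of the underside, long side along y.
- wood_block: Hardwood block 55 x 110 x 32 mm at the table's front edge: leave it. Origin: centre of the underside.
- tape_measure: Yellow pocket tape measure 32 x 74 x 58 mm at the table's front edge: leave it. Origin: underside.

How it is judged (in metres and radians):
On the way, in this order (a step that is already met when the one before it is completed fails the run):
1. the pawl is flipped out and parked (value of joint pawl above 0.4 rad), for 0.2 s.
2. the short lamp lies flat on the bed between the pad and the end stop (x of tail_lamp in the frame of clamp between -0.012 and 0.012 m and z of tail_lamp in the frame of clamp between 0.01 and 0.017 m and angle between tail_lamp's own z axis and vertical below 0.06 rad and y of tail_lamp in the frame of clamp between 0.012 and 0.048 m and angle between the y axis of tail_lamp and the y axis of clamp, either way round below 0.12 rad), for 0.2 s.
At the end, for the whole second after the job is handed in: The short lamp lies flat on the bed, within 12 mm of its centre line and 0.06 rad of its direction, against the end stop; the pawl is in and alone holds the jaw; the pad presses the lamp with 6 to 18 N; all is at rest and released (x of tail_lamp in the frame of clamp between -0.012 and 0.012 m and z of tail_lamp in the frame of clamp between 0.01 and 0.017 m and angle between tail_lamp's own z axis and vertical below 0.06 rad and y of tail_lamp in the frame of clamp between 0.027 and 0.045 m and angle between the y axis of tail_lamp and the y axis of clamp, either way round below 0.06 rad and value of joint pawl below 0.06 rad and contact force between pad_c0 and tail_lamp between 6 and 18 N and linear speed of tail_lamp below 0.01 m/s); the robot touches nothing.
It fails at once if the lamp is squeezed by the pad with more than 24 N (contact force between pad_c0 and tail_lamp above 24 N).
It fails at once if the knob is forced back against the pawl (more than 120 N on the pawl) (contact force between pawl_c0 and anything else above 120 N).
It fails at once if the jaw is pushed directly instead of by its knob (more than 10 N) (contact force between the fingers and jaw_c0 above 10 N or contact force between the fingers and pad_c1 above 10 N).
It fails at once if a bystander is moved by more than 20 mm (distance of any of long_lamp, wood_block, tape_measure from where it was at the start of the episode above 0.02 m).
It also fails if it takes over 70 s, if anything falls off the work surface, if the arm or the gripper's body presses on something with over 40 N, if the wrist force passes 120 N, or if a joint passes its speed limit or range.

## Robot

A 7-joint arm with a two-finger parallel gripper is mounted at the origin on a cart in front of the work surface, level with it; the furniture and walls round the work are solid. World frame = base frame: x ahead of the robot, y to its left, z up, the work surface at z = 0. Lengths are in mm, angles in degrees, forces in N, time in s.
With the tool pointing down it reaches from about 400 to 925 mm from the base axis. Payload 5.6 kg.
Tool frame: the origin (TCP) lies on the centre line of the jaws, within the pads' length; the fingertips stand 17 mm ahead of it and the grasp point (between the pads) lies 2 mm behind it; z points along the fingers, x is the direction in which the jaws open and shut, and the axes are right-handed (so a half turn about z gives the same grasp; the last joint's range is limited). The gripper opens to 85 mm and grips with 20 to 120 N. Pads are 22 mm wide; open, the fingers measure 114 mm over their backs; the gripper's body (76 mm by 85 mm) begins 54 mm behind the grasp point. The pads swing forward as they close: fully open they stand 13 mm farther back than shut.
Start: joints at [67.208, 26.786, -0.665, 91.828, 0.344, 61.387, -3.226], TCP at [225.772, -609.536, 248.29] pointing down, gripper open.
Joint ranges: [-144.91, 144.91], [-17.63, 115.5], [-89.93, 88.59], [15.96, 139.68], [-74.01, 254.01], [8.47, 105.57], [-167.45, 167.45]. Speed limits (degrees/s): [147.25, 147.25, 180, 180, 180, 180, 180].

## Interface

Orientations are given as [roll, pitch, yaw] about the fixed x, y, z axes, in that order (R = Rz(yaw) Ry(pitch) Rx(roll)).
In Python, from workcell import readout, grab_frame, camera_model, workorder gives the robot as it stands.
- The arm moves only by the tool servo_tool, never from a script. Its argument "commands" is one flat list of numbers, 7 for each row, row after row: the closure, from 0 (fully open) to 1 (shut), then the shift along the world's x, y, z in cm, then the turn, a rotation vector about the world's x, y, z in degrees. A call has 1 to 8 rows; each row shifts and turns the pose as measured when the row begins; what a row does not reach is not made up. A row lasts 1/10 s, in which the tool goes at most 50 mm and 8.59 degrees, less where a joint would pass 70% of its speed; a pose out of reach is approached as far as the arm can. A call is refused whole if a number of a shift passes 5 or a number of a turn 8.59, either way. A call with a gripper value outside its range is refused whole. The fingers move at their own pace and stop on an object; "newtons" is the grip in N (left out, the last holds). Time passes only in rows, so rows that do not move let the fingers close. It gives the time, the measured TCP pose, the force and the opening at its end, in the units of the state.
- readout.get_obs(): the state, without advancing time (a new reading comes with each control period).
- grab_frame(name): name is "scene" or "top" or "wrist"; returns (picture, depth): 400x640x3 uint8, blue, green, red; 400x640 float32, mm along the optical axis (not along the pixel's ray), 0 where there is no reading.
- camera_model(name): a dict with "mtx" (3x3 intrinsics, pixels), "rvec" (rotation vector, rad) and "tvec" (3), from world to camera coordinates, as OpenCV has them. Camera axes: x right, y down, z forward; pixel columns grow to the right and rows downward; lengths in mm; the calibration is good to about 2 mm. A picture is of the moment at which its call begins: read the wrist's pose just before it. camera_model takes no time and is no camera call; for the wrist camera it gives the pose at the moment of the call.
- workorder.close_job(): hands the job in, once; it reports no verdict.
The state is a dict: "time": time; "joints": joint angles; "qd": joint speeds; "joint_efforts": joint torques, N m; "tcp_pos": TCP position; "orientation": TCP orientation; "contact_force": force on the tool from outside, world axes, zero at the start; "ft_torque": the same for the moment, N m; "opening": finger opening in mm.
Only numpy, scipy, OpenCV 4.12 (cv2) and the standard library are available. Lean on these libraries where they do the work, as an engineer would, in place of code of your own. Each camera call takes 0.05 s, during which the arm holds its last target. There are 200 camera calls.

## Working session

There is one attempt and no reset: what is moved stays moved. The work goes in short steps, Python scripts to look and compute and a tool call to move; the robot and the scene stay as the last step left them, time stands still between calls to the robot, and variables do not carry over. Pictures are saved under pics/ and viewed, about 8 in all and at most 12, crops included, and the job is handed in when it is done.

Besides the shell and the picture viewer there is one more tool, called after "Call:" in YAML: its name, and indented under it one key for each argument. servo_tool: Moves the arm, as the interface text tells. Its arguments: {"type":"object","properties":{"commands":{"type":"array","items":{"type":"number"}},"newtons":{"type":"number"}},"required":["commands"]}

```bash
mkdir -p pics
python3 - <<'E'
from workcell import readout, grab_frame, camera_model
import cv2,numpy as np
o=readout.get_obs();print(o)
for n in("scene","top"):
    im,d=grab_frame(n);cv2.imwrite(f"pics/{n}0.png",im);np.save(f"{n}0.npy",d)
    m=camera_model(n);print(n,m)
E
```

```text
{'time': 0.0, 'joints': array([67.2079494 , 26.83695056, -0.6643196 , 91.88219731,  0.34317805,
       61.38513273, -3.22612575]), 'qd': array([ 0.02976676,  0.0586913 , -0.04514862,  0.03590884, -0.08162692,
        0.03018664,  0.13143906]), 'joint_efforts': array([-4.32858124e-04, -5.32387519e+01,  2.15701311e-02, -2.51308662e+01,
        1.14702922e-02,  7.79316004e-03, -5.23316814e-06]), 'tcp_pos': array([ 225.55999977, -609.0409619 ,  247.31829738]), 'orientation': array([ 1.79993181e+02,  1.02077183e-01, -6.96764140e+01]), 'contact_force': array([-0.76154661, -1.10306305,  0.37905131]), 'ft_torque': array([0.04497897, 0.03141018, 0.03211841]), 'opening': 85.15999088097212}
scene {'mtx': array([[472.89193596,   0.        , 322.71933245],
       [  0.        , 472.89193596, 201.14991168],
       [  0.        ,   0.        ,   1.        ]]), 'rvec': array([ 1.12525346, -2.1408881 ,  1.18751686]), 'tvec': array([351.01924672, 281.83149125, 763.98394171])}
top {'mtx': array([[434.92627127,   0.        , 318.03829923],
       [  0.        , 434.92627127, 198.40720439],
       [  0.        ,   0.        ,   1.        ]]), 'rvec': array([ 2.10803346, -2.09885575,  0.17105574]), 'tvec': array([ 77.53264514, 536.39571854, 884.18277193])}
```

View pics/top0.png

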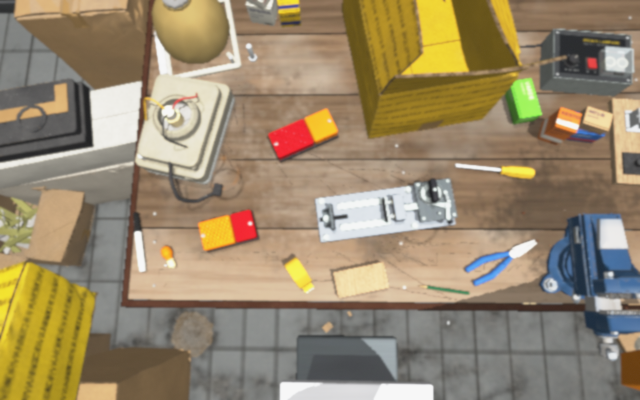

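View pics/scene0.png

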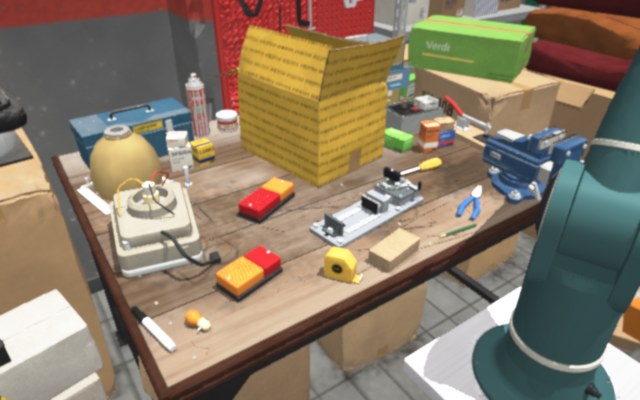

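Top view: clamp spans (317..455, 180..240), knob at the right near (433,190), stop at left (327,215). Lamps are at (303,134) and (228,230). The left/front one looks shorter. Wood block is at (360,280), tape at (298,273).

```bash
cat > h.py <<'E'
import cv2,numpy as np
from workcell import readout, grab_frame, camera_model
def P(m): 
    R=cv2.Rodrigues(m["rvec"])[0]; return m["mtx"],R,np.asarray(m["tvec"]).ravel()
def cloud(d,m):
    K,R,t=P(m);v,u=np.mgrid[:d.shape[0],:d.shape[1]]
    c=np.stack([(u-K[0,2])/K[0,0]*d,(v-K[1,2])/K[1,1]*d,d],-1)
    return (c-t)@R
def ray(uv,z,m):
    K,R,t=P(m);uv=np.atleast_2d(uv).astype(float)
    w=np.c_[uv,np.ones(len(uv))]@np.linalg.inv(K).T@R; o=-R.T@t
    return o+w*((z-o[2])/w[:,2])[:,None]
def proj(p,m):
    return cv2.projectPoints(np.atleast_2d(np.float64(p)),m["rvec"],m["tvec"],m["mtx"],None)[0][:,0]
E
python3 - <<'E'
from h import *
m=camera_model("top");im=cv2.imread("pics/top0.png");d=np.load("top0.npy");W=cloud(d,m)
hsv=cv2.cvtColor(im,cv2.COLOR_BGR2HSV)
lens=((hsv[...,0]<22)|(hsv[...,0]>172))&(hsv[...,1]>200)&(hsv[...,2]>120)
for n,(u,v) in {"A":(303,134),"B":(228,230)}.items():
    k=np.zeros(lens.shape,bool);k[v-40:v+40,u-45:u+45]=1
    k=(k&lens&(W[...,2]>15)).astype(np.uint8)
    c=max(cv2.findContours(k,0,1)[0],key=cv2.contourArea)[:,0]
    z=np.median(W[k>0][:,2]);r=cv2.minAreaRect(ray(c,z,m)[:,:2].astype(np.float32))
    b=cv2.boxPoints(r);i=np.argmax([np.linalg.norm(b[j]-b[(j+1)%4]) for j in range(4)])
    e=b[(i+1)%4]-b[i];print(n,z,r,"long dir deg",np.degrees(np.arctan2(e[1],e[0])))
# clamp plate
print("table z",np.median(W[150:175,250:265,2]))
k=np.zeros(lens.shape,bool);k[170:250,300:470]=1
g=(k&(W[...,2]>5)&(hsv[...,1]<60)).astype(np.uint8)
c=max(cv2.findContours(g,0,1)[0],key=cv2.contourArea)
cv2.imwrite("pics/g.png",g*255)
p=W[g>0];q=p[np.abs(p[:,2]-10)<4]
r=cv2.minAreaRect(q[:,:2].astype(np.float32));print(r,cv2.boxPoints(r))
r=cv2.minAreaRect(ray(c[:,0],10,m)[:,:2].astype(np.float32));print(r)
c1=im[165:255,300:470];cv2.imwrite("pics/clampcrop.png",cv2.resize(c1,None,fx=4.5,fy=4.5,interpolation=2))
E
```

```text
A 38.321288304237946 ((688.7876586914062, 116.22846984863281), (63.0572395324707, 142.25433349609375), 23.870014190673828) long dir deg -66.12998
B 37.746927622415996 ((470.06866455078125, 277.6796875), (62.94364547729492, 115.1628189086914), 15.56386661529541) long dir deg 105.56387
table z -1.3036296598912214
((516.3445434570312, -67.86619567871094), (100.32536315917969, 301.76025390625), 7.842963695526123) [[ 446.06223   74.75745]
 [ 487.23996 -224.18008]
 [ 586.62683 -210.48984]
 [ 545.4491    88.44769]]
((520.70654296875, -69.7291259765625), (109.02254486083984, 310.3540344238281), 7.845106601715088)
```

View pics/clampcrop.png

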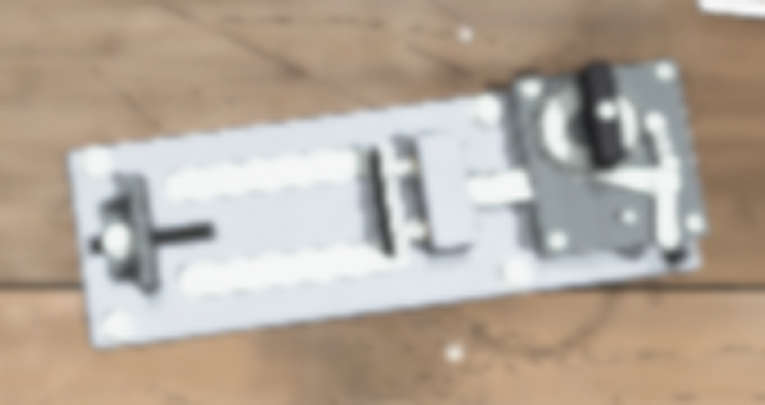

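Crop: stop at the left (125,235), pad at (390,190), knob bar at (600,115) running nearly along clamp x, pawl arm from (660,125) to the pin at (672,258). B is the short lamp (115 mm lens vs 142 mm).

Run:
```python
from h import *
m=camera_model("top");d=np.load("top0.npy");W=cloud(d,m)
p=W[d>0]
a=np.array([225,-609]);b=np.array([489,-219])
u=(b-a)/np.linalg.norm(b-a);n=np.array([-u[1],u[0]])
s=(p[:,:2]-a)@u;t=(p[:,:2]-a)@n
for s0 in range(0,480,40):
    k=(s>s0)&(s<s0+40)&(abs(t)<90);print(s0,k.sum(),p[k,2].max() if k.any() else None)
# refine: points above plate in clamp frame
th=np.radians(7.84);O=np.array([516.3,-67.9]);X=np.array([np.cos(th),np.sin(th)]);Y=np.array([-X[1],X[0]])
cx=(p[:,:2]-O)@X;cy=(p[:,:2]-O)@Y
for nm,k in {"knob":(abs(cx-21)<40)&(abs(cy+120)<32)&(p[:,2]>65),"pin":(abs(cx+48)<15)&(abs(cy+146)<20)&(p[:,2]>52)}.items():
    print(nm,k.sum(),cx[k].mean(),cy[k].mean(),np.median(p[k,2]))
```

```text
0 360 -739.3335386649651
40 421 2.8013341381646617
80 349 135.3023265022103
120 1044 180.3486830717856
160 2449 182.88951263850177
200 3026 180.70604843721742
240 2260 138.54229166632263
280 1531 12.72026575894354
320 1515 15.423149415313375
360 1521 16.11698373267291
400 1466 5.9409300576228095
440 1399 36.250283022155116
knob 189 19.588665800864682 -99.03732016850405 78.88596526456668
pin 7 -47.53667422351644 -128.2171366117932 65.61804805442746
```

Call:
servo_tool:
  commands: [0.66, 2.5, 4, 1, 0, 0, -6.2, 0.66, 2.5, 4, 1, 0, 0, -6.2, 0.66, 2.5, 4, 0, 0, 0, 0, 0.66, 2.5, 4, 0, 0, 0, 0, 0.66, 2.5, 4, 0, 0, 0, 0, 0.66, 2.5, 4, 0, 0, 0, 0, 0.66, 2.5, 4, -1, 0, 0, 0, 0.66, 2.5, 4, -2, 0, 0, 0]
  newtons: 20

```text
time: 0.9
tcp_pos: [422.8, -284.7, 236.9]
orientation: [179.9, 0.0, -83.5]
contact_force: [0.2, -0.6, -0.3]
opening: 29.0
```

Call:
servo_tool:
  commands: [0.66, 2.5, 3.2, -2, 0, 0, 1.3, 0.66, 2.5, 3.2, -2, 0, 0, 0, 0.66, 1.4, 2.1, -2, 0, 0, 0, 0.66, 0, 0, -2, 0, 0, 0, 0.66, 0, 0, 0, 0, 0, 0]

```text
time: 1.4
tcp_pos: [490.5, -186.7, 152.0]
orientation: [179.9, 0.3, -81.4]
contact_force: [-0.2, -0.5, -0.3]
opening: 28.8
```

Run:
```python
from h import *
m=camera_model("wrist");o=readout.get_obs()
im,d=grab_frame("wrist");np.save("w1.npy",d);print(o["tcp_pos"],o["orientation"])
W=cloud(d,m);p=W[(d>0)&(W[...,2]<110)]
X=np.array([np.cos(np.radians(7.84)),np.sin(np.radians(7.84))]);Y=np.array([-X[1],X[0]]);O=np.array([513.6,-48.1])
cx=(p[:,:2]-O)@X;cy=(p[:,:2]-O)@Y
for nm,k in {"knob":(abs(cx-21)<40)&(abs(cy+120)<32)&(p[:,2]>72)&(p[:,2]<86),"pin":(abs(cx+48)<15)&(abs(cy+146)<20)&(p[:,2]>57)&(p[:,2]<72)}.items():
    if k.any(): q=np.c_[cx,cy,p][k];r=cv2.minAreaRect(q[:,:2].astype(np.float32));print(nm,k.sum(),q.mean(0).round(1),r)
for a in([(486,-200,60),(550,-164,80)]): cv2.circle(im,tuple(int(v) for v in proj(a,m)[0]),4,(0,255,0),1)
cv2.imwrite("pics/w1.png",im)
```

```text
[ 490.49457672 -186.66808915  151.98236065] [179.87721978   0.27866717 -81.40912913]
knob 2254 [  20.6 -120.2  550.4 -164.3   77.6] ((19.660690307617188, -119.98263549804688), (14.073266983032227, 49.358238220214844), 89.00729370117188)
pin 164 [ -47.7 -145.7  486.2 -198.9   62.6] ((-48.20124816894531, -145.74349975585938), (8.498435020446777, 7.906394004821777), 78.27198791503906)
```

View pics/w1.png

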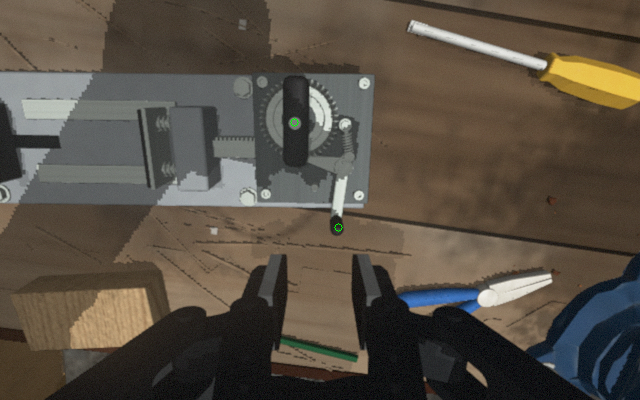

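Pin (338,227) and knob (295,123) both sit on the predicted marks. Lowering around the pin.

Call:
servo_tool:
  commands: [0.66, -0.45, -1.2, -2.5, 0, 0, 0, 0.66, 0, 0, -2.5, 0, 0, 0, 0.66, 0, 0, -2, 0, 0, 0, 0.66, 0, 0, -0.8, 0, 0, 0, 0.66, 0, 0, 0, 0, 0, 0]

```text
time: 1.95
tcp_pos: [489.3, -204.6, 79.1]
orientation: [-179.5, -0.2, -81.8]
contact_force: [0.2, 0.3, 0.1]
opening: 29.2
```

Call:
servo_tool:
  commands: [0.66, -0.3, 0.5, -0.5, 0, 0, 0, 0.66, 0, 0, -0.6, 0, 0, 0, 0.66, 0.1, -1, 0, 0, 0, 0, 0.66, 0.1, -1, 0, 0, 0, 0, 0.66, 0.1, -1, 0, 0, 0, 0, 0.66, 0, -0.4, 0, 0, 0, 0, 0.66, 0, 0, 0, 0, 0, 0]

```text
time: 2.65
tcp_pos: [491.5, -232.4, 70.9]
orientation: [-179.3, 0.1, -81.7]
contact_force: [-0.9, 2.9, 1.7]
opening: 29.0
```

Call:
servo_tool:
  commands: [0.66, 0, 0.8, 0, 0, 0, 0, 0.66, 0, 0, 1.5, 0, 0, 0, 0.66, 0, 0, 3, 0, 0, 0, 0.66, 0, 0, 3, 0, 0, 0, 0.66, 0, 0, 0, 0, 0, 0]

```text
time: 3.15
tcp_pos: [491.9, -227.2, 151.4]
orientation: [-179.2, -0.1, -81.8]
contact_force: [0.5, 0.8, 0.5]
opening: 29.1
```

```bash
cat > look.py <<'E'
from h import *
X=np.array([np.cos(np.radians(7.84)),np.sin(np.radians(7.84))]);Y=np.array([-X[1],X[0]]);O=np.array([513.6,-48.1])
def look(name="wrist",save=None):
    m=camera_model(name);o=readout.get_obs();im,d=grab_frame(name)
    if save: cv2.imwrite("pics/"+save,im)
    W=cloud(d,m);k=(d>0)&(W[...,2]<110);p=W[k]
    return im,m,np.c_[(p[:,:2]-O)@X,(p[:,:2]-O)@Y,p],im[k],o
E
python3 - <<'E'
from look import *
im,m,q,c,o=look();print(o["tcp_pos"],o["orientation"],o["contact_force"])
k=(abs(q[:,0]+45)<18)&(abs(q[:,1]+158)<35)&(q[:,4]>57)&(q[:,4]<72);a=q[k].mean(0);print(k.sum(),a.round(1),np.arctan2(-(a[1]+150),-(a[0]+10)))
E
```

```text
[ 491.86155435 -227.16407817  151.39876878] [-1.79196635e+02 -9.28747141e-02 -8.18443999e+01] [0.45025087 0.83357839 0.54104901]
164 [ -42.5 -170.   494.7 -222.3   62.8] 0.552008648644429
```

Call:
servo_tool:
  commands: [0.5, 2.9, 3.1, 0, 0, 0, 0, 0.5, 2.9, 3.1, 0, 0, 0, 0, 0.5, 0, 0, 0, 0, 0, 0, 0.5, 0, 0, -2, 0, 0, 0, 0.5, 0, 0, 0, 0, 0, 0]

```text
time: 3.7
tcp_pos: [549.1, -166.2, 130.2]
orientation: [-179.3, -0.2, -82.1]
contact_force: [-0.9, 0.2, -0.3]
opening: 42.6
```

Call:
servo_tool:
  commands: [0.5, 0.1, 0.2, -2.5, 0, 0, 0, 0.5, 0, 0, -2.2, 0, 0, 0, 0.5, 0, 0, -1, 0, 0, 0, 0.5, 0, 0, 0, 0, 0, 0]

```text
time: 4.1
tcp_pos: [549.2, -167.7, 73.2]
orientation: [-179.4, -0.4, -82.3]
contact_force: [-0.9, 1.0, -0.1]
opening: 42.8
```

Call:
servo_tool:
  commands: [0.5, 0.1, 0.35, -0.3, 0, 0, 0, 0.5, 0, 0, 0, 0, 0, 0, 1, 0, 0, 0, 0, 0, 0, 1, 0, 0, 0, 0, 0, 0, 1, 0, 0, 0, 0, 0, 0, 1, 0, 0, 0, 0, 0, 0]
  newtons: 40

```text
time: 4.7
tcp_pos: [551.2, -163.4, 73.1]
orientation: [-179.2, -0.3, -82.3]
contact_force: [0.6, -1.1, -4.6]
opening: 13.2
```

Call:
servo_tool:
  commands: [1, 0, 0, 0, 0, 0, 7, 1, 0, 0, 0, 0, 0, 7, 1, 0, 0, 0, 0, 0, 7, 1, 0, 0, 0, 0, 0, 7, 1, 0, 0, 0, 0, 0, 7, 1, 0, 0, 0, 0, 0, 7]

```text
time: 5.3
tcp_pos: [550.8, -162.6, 73.1]
orientation: [-179.2, -0.3, -38.8]
contact_force: [-0.8, 1.1, -2.0]
opening: 13.1
```

Call:
servo_tool:
  commands: [1, 0, 0, 0, 0, 0, 7, 1, 0, -0.1, 0, 0, 0, 7, 1, 0, 0, 0, 0, 0, 7, 1, 0, 0, 0, 0, 0, 7, 1, 0, 0, 0, 0, 0, 7, 1, 0, 0, 0, 0, 0, 6, 1, 0, 0, 0, 0, 0, 0]

```text
time: 6.0
tcp_pos: [549.9, -162.3, 73.1]
orientation: [-179.1, -0.2, 3.9]
contact_force: [-0.3, 1.4, -0.8]
opening: 13.5
```

Call:
servo_tool:
  commands: [0, 0, 0, 0, 0, 0, 0, 0, 0, 0, 0, 0, 0, 0, 0, 0, 0, 0, 0, 0, 0, 0, 0, 0, 4, 0, 0, 0, 0, 0, 1, 4.5, 0, 0, 4, 0, -0.8, 4.5, 2, 0, 0, 4, 0, -0.8, 4.7, 0, 0, 0, 3.7, 0, -0.8, 4.7, 0, 0, 0, 0]

```text
time: 6.8
tcp_pos: [526.8, -20.3, 182.2]
orientation: [-179.5, -0.3, 14.4]
contact_force: [1.6, 1.0, -0.0]
opening: 85.2
```

Call:
servo_tool:
  commands: [0, -0.8, 4.7, 0, 0, 0, 0, 0, -0.8, 4.7, 0, 0, 0, 0, 0, -0.8, 4.7, 0, 0, 0, 0, 0, -0.8, 4.5, 0, 0, 0, 0, 0, -0.8, 3, 0, 0, 0, 0, 0, 0, 0, 0, 0, 0, 0]

```text
time: 7.4
tcp_pos: [483.7, 210.4, 186.3]
orientation: [-179.6, -0.9, 14.6]
contact_force: [-0.0, -0.4, 0.1]
opening: 85.4
```

```bash
cat > lamp.py <<'E'
from look import *
def lamp(name,c0,z0=0,save=None):
    m=camera_model(name);o=readout.get_obs();im,d=grab_frame(name)
    if save: cv2.imwrite("pics/"+save,im)
    W=cloud(d,m);h=cv2.cvtColor(im,cv2.COLOR_BGR2HSV)
    k=((h[...,0]<24)|(h[...,0]>170))&(h[...,1]>170)&(h[...,2]>60)&(np.hypot(W[...,0]-c0[0],W[...,1]-c0[1])<90)&(W[...,2]>z0+25)&(d>0)
    c=max(cv2.findContours(k.astype(np.uint8),0,1)[0],key=cv2.contourArea)[:,0]
    z=np.median(W[k][:,2]);b=(c[:,0]<=0)|(c[:,1]<=0)|(c[:,0]>=639)|(c[:,1]>=399)
    r=cv2.minAreaRect(ray(c,z,m)[:,:2].astype(np.float32))
    B=cv2.boxPoints(r);i=int(np.linalg.norm(B[2]-B[1])>np.linalg.norm(B[1]-B[0]));e=B[i+1]-B[i]
    a=np.degrees(np.arctan2(e[1],e[0]))%180
    print("tcp",o["tcp_pos"].round(1),o["orientation"].round(1),"lamp",np.round(r[0],1),"size",np.round(r[1],1),"long",round(a,2),"z",round(float(z),1),"border px",b.sum())
    w=np.array(r[0]);print("clamp frame",((w-O)@X).round(1),((w-O)@Y).round(1),"rot",round(a-97.84,2))
E
python3 -c "
from lamp import *
lamp('wrist',(470,277.7),0,'w2.png')"
```

```text
tcp [483.7 210.4 186.3] [-179.6   -0.9   14.6] lamp [469.  279.9] size [ 62.8 116.9] long 105.09 z 36.8 border px 0
clamp frame 0.6 331.0 rot 7.25
```

Call:
servo_tool:
  commands: [0, -0.75, 3.5, -3, 0, 0.9, 0.5, 0, -0.75, 3.5, -3, 0, 0, 0, 0, 0, 0, -3, 0, 0, 0, 0, 0, 0, -2.5, 0, 0, 0, 0, 0, 0, 0, 0, 0, 0]

```text
time: 7.95
tcp_pos: [475.6, 272.1, 68.1]
orientation: [-179.8, -0.3, 14.0]
contact_force: [-0.6, -0.8, -0.6]
opening: 85.6
```

Call:
servo_tool:
  commands: [0, -0.65, 0.8, 0, 0, 0.3, 1, 0, 0, 0, 0, 0, 0, 0, 0, 0, 0, 0, 0, 0, 0]

```text
time: 8.25
tcp_pos: [471.3, 278.7, 70.4]
orientation: [-179.8, -0.1, 14.9]
contact_force: [0.4, 0.3, 1.0]
opening: 85.4
```

Call:
servo_tool:
  commands: [0, -0.2, 0.1, -2, 0, 0, 0, 0, 0, 0, -1.8, 0, 0, 0, 0, 0, 0, -1, 0, 0, 0, 0, 0, 0, 0, 0, 0, 0]

```text
time: 8.65
tcp_pos: [473.7, 280.0, 26.4]
orientation: [-179.7, -0.7, 14.7]
contact_force: [-1.0, 0.0, -1.5]
opening: 85.4
```

Call:
servo_tool:
  commands: [0, -0.45, 0, -0.5, 0, 0.6, 0.3, 0, 0, 0, 0, 0, 0, 0, 1, 0, 0, 0, 0, 0, 0, 1, 0, 0, 0, 0, 0, 0, 1, 0, 0, 0, 0, 0, 0, 1, 0, 0, 0, 0, 0, 0]
  newtons: 30

```text
time: 9.25
tcp_pos: [470.5, 280.7, 24.0]
orientation: [-179.5, -0.3, 14.9]
contact_force: [0.1, -0.4, -0.8]
opening: 67.4
```

Call:
servo_tool:
  commands: [1, 0, 0, 3, 0, 0, 0, 1, 0, 0, 4, 0, 0, 0, 1, 0.6, -4, 3, 0, 0, -3, 1, 0.6, -4.3, 0, 0, 0, -4, 1, 0.6, -4.3, 0, 0, 0, 0, 1, 0.6, -4.3, 0, 0, 0, 0, 1, 0.6, -4.3, 0, 0, 0, 0, 1, 0, 0, 0, 0, 0, 0]

```text
time: 10.05
tcp_pos: [498.7, 62.4, 127.6]
orientation: [-179.5, -0.3, 8.0]
contact_force: [0.1, 1.1, -0.5]
opening: 67.4
```

Run:
```python
from look import *
for n,f in (("top","top0.npy"),):
    d=np.load(f);m=camera_model(n);W=cloud(d,m);p=W[(d>0)];cx=(p[:,:2]-O)@X;cy=(p[:,:2]-O)@Y
    k=(abs(cx)<24)&(cy>75)&(cy<135)&(p[:,2]>38)&(p[:,2]<60);print("stop",k.sum(),np.percentile(cy[k],[0,5,25,50,95]),cx[k].mean())
    k=(abs(cx)<24)&(cy>-40)&(cy<0)&(p[:,2]>38)&(p[:,2]<60);print("pad",k.sum(),np.percentile(cy[k],[50,95,100]),cx[k].mean())
```

```text
stop 93 [ 94.26999361  94.61015462  96.45502073  98.70348707 103.0112555 ] -0.5105791407940309
pad 116 [-21.06118449 -16.63128008 -16.33485229] -0.21695077296097556
```

Call:
servo_tool:
  commands: [1, 0.6, -4, -1.5, 0, 0, 0, 1, 0.5, -3.4, -1, 0, 0, 0, 1, 0, 0, 0, 0, 0, 0, 1, 0, 0, 0, 0, 0, 0]

```text
time: 10.45
tcp_pos: [510.1, -14.0, 102.5]
orientation: [-179.4, -0.4, 7.8]
contact_force: [0.3, 0.5, -1.1]
opening: 67.4
```

Run:
```python
from lamp import *
lamp("wrist",(509.6,-19),60,"w3.png")
im,m,q,c,o=look()
k=(abs(q[:,0])<22)&(q[:,1]>82)&(q[:,1]<120)&(q[:,4]>40)&(q[:,4]<52);print("stop",k.sum(),np.percentile(q[k,1],[0,2,5,50]) if k.any() else 0)
k=(abs(q[:,0])<22)&(q[:,1]>-60)&(q[:,1]<-10)&(q[:,4]>38)&(q[:,4]<50);print("pad",k.sum(),np.percentile(q[k,1],[50,98,100]) if k.any() else 0)
```

```text
tcp [510.1 -14.  102.5] [-179.4   -0.4    7.8] lamp [507.8  -0.8] size [61.9 96.2] long 97.75 z 116.0 border px 0
clamp frame 0.7 47.6 rot -0.09
stop 1623 [95.10041415 95.20416243 95.68501418 99.84314999]
pad 0 0
```

View pics/w3.png

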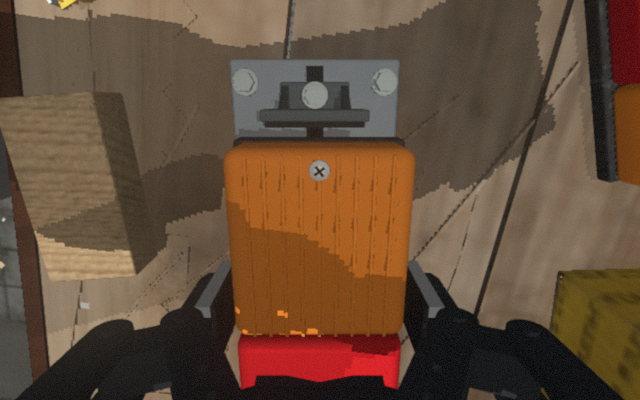

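Call:
servo_tool:
  commands: [1, 0, -0.7, -1.2, 0, 0, 0, 1, 0, 0, -1, 0, 0, 0, 1, 0, 0, 0, 0, 0, 0, 1, 0, 0, 0, 0, 0, 0]

```text
time: 10.95
tcp_pos: [510.0, -17.1, 79.2]
orientation: [-179.4, -0.5, 8.3]
contact_force: [0.7, 0.8, -1.7]
opening: 67.2
```

Call:
servo_tool:
  commands: [1, 0.05, -0.4, 0, 0, 0, -0.4, 1, 0, 0, -1, 0, 0, 0, 1, 0, 0, -1, 0, 0, 0, 1, 0, 0, 0, 0, 0, 0]

```text
time: 11.35
tcp_pos: [510.8, -20.9, 57.9]
orientation: [-179.4, -0.5, 7.9]
contact_force: [-0.1, -0.3, -2.0]
opening: 67.4
```

Lamp bottom is now at about 34 mm, between pad and stop, with no contact. Down to the bed.

Call:
servo_tool:
  commands: [1, -0.1, 0, -1, 0, 0, 0, 1, 0, 0, -0.6, 0, 0, 0, 1, 0, 0, -0.2, 0, 0, 0, 1, 0, 0, 0, 0, 0, 0]

```text
time: 11.75
tcp_pos: [509.3, -20.7, 37.6]
orientation: [-179.4, -0.5, 7.9]
contact_force: [0.6, 0.7, -1.6]
opening: 67.4
```

Call:
servo_tool:
  commands: [1, 0, 0, -0.1, 0, 0, 0, 1, 0, 0, 0, 0, 0, 0, 0, 0, 0, 0, 0, 0, 0, 0, 0, 0, 0, 0, 0, 0, 0, 0, 0, 0, 0, 0, 0, 0, 0, 0, 0, 0, 0, 0]

```text
time: 12.35
tcp_pos: [510.6, -20.5, 37.9]
orientation: [-179.4, -0.7, 7.9]
contact_force: [-0.7, 0.6, -0.2]
opening: 85.3
```

Call:
servo_tool:
  commands: [0, 0, 0, 2, 0, 0, 0, 0, 0, 0, 4, 0, 0, 0, 0, -0.3, -3, 4, 0, 0, 0, 0, -0.3, -4, 3, 0, 0, 0, 0, -0.3, -4, 0, 0, 0, 0, 0, 0, 0, 0, 0, 0, 0]

```text
time: 12.95
tcp_pos: [500.5, -132.7, 173.3]
orientation: [-179.5, -0.6, 8.2]
contact_force: [-0.6, -0.1, -1.1]
opening: 85.4
```

Run:
```python
from lamp import *
lamp("wrist",(509.6,-19),13,"w4.png")
im,m,q,c,o=look()
k=(abs(q[:,0])<22)&(q[:,1]>-60)&(q[:,1]<-25)&(q[:,4]>38)&(q[:,4]<47);print("pad",k.sum(),np.percentile(q[k,1],[50,98,100]) if k.any() else 0)
lamp("top",(509.6,-19),13)
```

```text
tcp [ 500.5 -132.7  173.3] [-179.5   -0.6    8.2] lamp [511.  -36.8] size [62.3 83.8] long 98.16 z 49.8 border px 98
clamp frame -1.0 11.5 rot 0.32
pad 920 [-41.21101558 -31.74781865 -31.50642169]
tcp [ 501.1 -127.1  173.2] [-179.3   -0.7    8.6] lamp [508.7 -21.4] size [ 63.  118.3] long 98.01 z 51.1 border px 0
clamp frame -1.2 27.1 rot 0.17
```

View pics/w4.png

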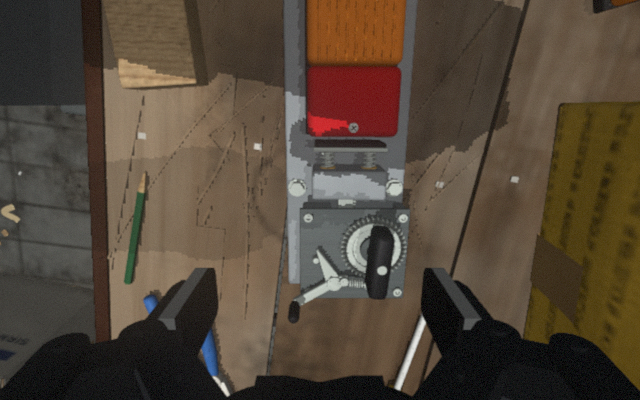

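The lamp lies straight on the bed: clamp x -1, y 27, lens z 51, rotation 0.2°. The pin is parked at px (294,312) and the bar runs along clamp y at (378,262). Next: fingers shut, go to the far side of the pin and flip it in.

Call:
servo_tool:
  commands: [1, -0.2, -4, -1, 0, 0, 0, 1, -0.2, -4, -1, 0, 0, 0, 1, -0.3, -3.8, -1, 0, 0, 0, 1, 0, 0, 0, 0, 0, 0, 1, 0, 0, 0, 0, 0, 0]

```text
time: 13.6
tcp_pos: [495.1, -236.3, 140.1]
orientation: [-178.9, -0.6, 9.7]
contact_force: [0.8, 1.3, 0.4]
opening: 12.2
```

Call:
servo_tool:
  commands: [1, -0.1, -0.9, -1, -1, 0.5, -1.8, 1, 0, 0, -2, 0, 0, 0, 1, 0, 0, -2, 0, 0, 0, 1, 0, 0, -1.5, 0, 0, 0, 1, 0, 0, 0, 0, 0, 0]

```text
time: 14.1
tcp_pos: [496.8, -235.2, 73.4]
orientation: [-179.7, -0.0, 8.7]
contact_force: [-0.9, -1.5, -1.0]
opening: -0.2
```

Call:
servo_tool:
  commands: [1, -0.2, 0.7, -0.3, 0, 0, 0, 1, 0, 0.6, 0, 0, 0, 0, 1, 0, 0.5, 0, 0, 0, 0, 1, 0, 0, 0, 0, 0, 0]

```text
time: 14.5
tcp_pos: [496.3, -213.2, 72.2]
orientation: [-179.7, -0.2, 8.9]
contact_force: [-0.4, 0.9, -0.7]
opening: -0.1
```

Call:
servo_tool:
  commands: [1, 0, -0.6, 0, 0, 0, 0, 0.5, 0, -0.2, 3, 0, 0, 0, 0.5, 0, 0, 4, 0, 0, -2, 0.5, 0, 0, 1, 0, 0, -2.5, 0.5, 0, 0, 0, 0, 0, 0]

```text
time: 15.0
tcp_pos: [496.3, -223.5, 155.7]
orientation: [-179.7, -0.3, 4.2]
contact_force: [-0.2, 0.0, -0.4]
opening: 42.4
```

Run:
```python
from look import *
im,m,q,c,o=look();print(o["tcp_pos"],o["orientation"])
k=(abs(q[:,0]+45)<18)&(abs(q[:,1]+158)<35)&(q[:,4]>57)&(q[:,4]<72)
if k.any(): a=q[k].mean(0);print(k.sum(),a.round(1),np.arctan2(-(a[1]+150),-(a[0]+10)))
k=(abs(q[:,0]-21)<33)&(abs(q[:,1]+120)<33)&(q[:,4]>72)&(q[:,4]<86);r=cv2.minAreaRect(q[k,:2].astype(np.float32));print("knob",k.sum(),q[k].mean(0).round(1),r)
k=(abs(q[:,0])<22)&(q[:,1]>-60)&(q[:,1]<-31)&(q[:,4]>36)&(q[:,4]<47);print("pad",k.sum(),np.histogram(q[k,1],bins=np.arange(-60,-30,2)))
```

```text
[ 496.28596762 -223.49137357  155.67083484] [-179.70925898   -0.25836846    4.15621049]
164 [ -48.6 -146.   485.4 -199.4   63. ] -0.10347259767991382
knob 2143 [  18.8 -118.7  548.5 -163.1   77.5] ((19.8575382232666, -119.74442291259766), (49.36069869995117, 14.823478698730469), 86.57010650634766)
pad 685 (array([242,  67,   0,   0,   0,   0,   0,   0, 326,  50,   0,   0,   0,
         0]), array([-60, -58, -56, -54, -52, -50, -48, -46, -44, -42, -40, -38, -36,
       -34, -32]))
```

Call:
servo_tool:
  commands: [0.5, 2.7, 3, 0, 0, 0, 0.2, 0.5, 2.7, 3, -1, 0, 0, 0, 0.5, 0, 0, -1.5, 0, 0, 0, 0.5, 0, 0, 0, 0, 0, 0]

```text
time: 15.45
tcp_pos: [548.7, -164.6, 124.8]
orientation: [-179.7, 0.1, 4.3]
contact_force: [-0.6, -0.7, 0.1]
opening: 42.8
```

Call:
servo_tool:
  commands: [0.5, 0.1, 0.1, -2.2, 0, 0, 0, 0.5, 0, 0, -2, 0, 0, 0, 0.5, 0, 0, -0.6, 0, 0, 0, 0.5, 0, 0, 0, 0, 0, 0]

```text
time: 15.85
tcp_pos: [546.8, -165.8, 73.0]
orientation: [-179.6, 0.4, 4.2]
contact_force: [0.3, -0.8, -0.3]
opening: 42.8
```

Call:
servo_tool:
  commands: [0.5, 0.3, 0.2, -0.1, 0, 0, 0, 0.5, 0, 0, 0, 0, 0, 0, 1, 0, 0, 0, 0, 0, 0, 1, 0, 0, 0, 0, 0, 0, 1, 0, 0, 0, 0, 0, 0, 1, 0, 0, 0, 0, 0, 0]
  newtons: 40

```text
time: 16.45
tcp_pos: [550.1, -165.2, 74.5]
orientation: [-179.7, 0.3, 4.1]
contact_force: [0.3, -0.2, -3.0]
opening: 13.4
```

```bash
python3 -c "
from workcell import readout
o=readout.get_obs();print(o['tcp_pos'],o['orientation'],o['contact_force'],o['ft_torque'],o['opening'])"
```

```text
[ 550.07282395 -165.2095761    74.47583968] [-179.73829149    0.29903817    4.13827935] [ 0.34021255 -0.16296862 -3.01155117] [ 0.04328082 -0.30171241  0.01751037] 13.402776512992267
```

Call:
servo_tool:
  commands: [1, 0, 0, 0, 0, 0, -6, 1, 0, 0, 0, 0, 0, -6, 1, 0, 0, 0, 0, 0, -6, 1, 0, 0, 0, 0, 0, -6, 1, 0, 0, 0, 0, 0, -6, 1, 0, 0, 0, 0, 0, 0]

```text
time: 17.05
tcp_pos: [549.2, -165.0, 74.4]
orientation: [-179.8, 0.3, -26.9]
contact_force: [-0.6, -0.1, -1.1]
opening: 13.2
```

```bash
cat > r.py <<'E'
from look import *
import sys
o=readout.get_obs();print(o['tcp_pos'].round(1),o['orientation'].round(2),o['contact_force'].round(2),o['ft_torque'].round(4),o['opening'].round(1))
if len(sys.argv)>1:
    from lamp import lamp; lamp("top",(509.6,-15),13)
E
python3 r.py 1
```

```text
Traceback (most recent call last):
  File "r.py", line 3, in <module>
    o=readout.get_obs();print(o['tcp_pos'].round(1),o['orientation'].round(2),o['contact_force'].round(2),o['ft_torque'].round(4),o['opening'].round(1))
                                                                                                                                  ^^^^^^^^^^^^^^^^^^
AttributeError: 'float' object has no attribute 'round'
```

```bash
sed -i "s/o\['opening'\].round(1)/round(o['opening'],1)/" r.py; python3 r.py 1
```

```text
[ 549.2 -165.    74.4] [-179.76    0.33  -26.87] [-0.58 -0.12 -1.12] [-0.2017 -0.1044 -0.1764] 13.2
tcp [ 549.2 -165.    74.4] [-179.8    0.3  -26.9] lamp [508.3 -17.3] size [ 62.9 116.1] long 97.91 z 51.1 border px 0
clamp frame -1.1 31.3 rot 0.07
```

Call:
servo_tool:
  commands: [1, 0, 0, 0, 0, 0, -4, 1, 0, 0, 0, 0, 0, -4, 1, 0, 0, 0, 0, 0, 0]

```text
time: 17.4
tcp_pos: [549.1, -165.0, 74.4]
orientation: [-179.8, 0.3, -34.5]
contact_force: [-1.9, 0.6, -1.8]
opening: 13.3
```

```bash
python3 r.py
```

```text
[ 549.1 -165.    74.4] [-179.77    0.34  -34.5 ] [-1.89  0.61 -1.8 ] [-0.0878 -0.0259  0.0051] 13.3
```

Call:
servo_tool:
  commands: [1, 0, 0, 0, 0, 0, -3, 1, 0, 0, 0, 0, 0, 0]

```text
time: 17.6
tcp_pos: [549.1, -164.9, 74.5]
orientation: [-179.8, 0.3, -37.2]
contact_force: [-0.8, 1.1, -0.7]
opening: 13.1
```

```bash
python3 r.py 1
```

```text
[ 549.1 -164.9   74.5] [-179.77    0.35  -37.19] [-0.82  1.13 -0.68] [-0.1148  0.0897 -0.0641] 13.1
tcp [ 549.1 -164.9   74.5] [-179.8    0.3  -37.2] lamp [508.  -14.7] size [ 62.8 116.5] long 98.35 z 51.1 border px 0
clamp frame -1.0 33.9 rot 0.51
```

```bash
cat > tq.py <<'E'
from look import *
T=[];F=[]
for i in range(12):
    grab_frame("top");o=readout.get_obs();T.append(o["ft_torque"]);F.append(o["contact_force"])
T=np.array(T);print("t",o["time"],"yaw",o["orientation"][2].round(2),"T",T.mean(0).round(3),"sd/sqrtn",(T.std(0)/12**.5).round(3),"F",np.mean(F,0).round(2))
E
python3 tq.py
```

```text
t 18.25 yaw -37.33 T [-0.062  0.059 -0.024] sd/sqrtn [0.013 0.01  0.009] F [-1.33  0.38 -0.62]
```

Call:
servo_tool:
  commands: [1, 0, 0, 0, 0, 0, -4, 1, 0, 0, 0, 0, 0, -2, 1, 0, 0, 0, 0, 0, 0]

```text
time: 18.55
tcp_pos: [548.9, -164.8, 74.4]
orientation: [-179.8, 0.4, -43.4]
contact_force: [-1.5, 1.0, -1.5]
opening: 13.1
```

```bash
python3 tq.py; python3 r.py 1
```

```text
t 19.15 yaw -43.45 T [-0.074  0.091  0.049] sd/sqrtn [0.009 0.009 0.01 ] F [-1.61  0.84 -0.38]
[ 548.9 -164.9   74.4] [-179.78    0.37  -43.45] [-1.73  0.96 -0.15] [-0.0503  0.0789  0.0296] 13.3
tcp [ 548.9 -164.9   74.4] [-179.8    0.4  -43.5] lamp [507.8 -12.8] size [ 62.9 117.3] long 97.96 z 51.0 border px 0
clamp frame -0.9 35.8 rot 0.12
```

Call:
servo_tool:
  commands: [1, 0, 0, 0, 0, 0, -4, 1, 0, 0, 0, 0, 0, 0, 1, 0, 0, 0, 0, 0, 0]

```text
time: 19.5
tcp_pos: [548.8, -164.8, 74.5]
orientation: [-179.8, 0.4, -47.5]
contact_force: [-2.3, 0.1, -0.5]
opening: 13.1
```

```bash
python3 tq.py; python3 r.py 1
```

```text
t 20.1 yaw -47.54 T [-0.089  0.089  0.082] sd/sqrtn [0.009 0.008 0.009] F [-1.79  0.63 -0.05]
[ 548.8 -164.8   74.5] [-179.78    0.38  -47.54] [-1.85  0.17 -0.34] [-0.049   0.0633  0.0699] 13.3
tcp [ 548.8 -164.8   74.5] [-179.8    0.4  -47.5] lamp [507.7 -12.3] size [ 62.8 117.1] long 98.35 z 51.1 border px 0
clamp frame -1.0 36.3 rot 0.51
```

Call:
servo_tool:
  commands: [1, 0, 0, 0, 0, 0, -4, 1, 0, 0, 0, 0, 0, 0, 1, 0, 0, 0, 0, 0, 0]

```text
time: 20.45
tcp_pos: [548.8, -164.7, 74.5]
orientation: [-179.8, 0.4, -51.5]
contact_force: [-2.0, -0.0, -0.0]
opening: 13.2
```

```bash
python3 tq.py; python3 r.py 1
```

```text
t 21.05 yaw -51.6 T [-0.091  0.102  0.101] sd/sqrtn [0.007 0.006 0.01 ] F [-1.52  0.48 -0.2 ]
[ 548.7 -164.7   74.4] [-179.79    0.39  -51.6 ] [-1.72  1.47  0.37] [-0.0972  0.0969  0.1613] 13.3
tcp [ 548.7 -164.7   74.4] [-179.8    0.4  -51.6] lamp [507.6 -12.3] size [ 62.9 116.9] long 97.96 z 51.2 border px 0
clamp frame -1.1 36.3 rot 0.12
```

Call:
servo_tool:
  commands: [1, 0, 0, 0, 0, 0, -4, 1, 0, 0, 0, 0, 0, -4, 1, 0, 0, 0, 0, 0, 0]

```text
time: 21.4
tcp_pos: [548.6, -164.5, 74.4]
orientation: [-179.8, 0.4, -59.8]
contact_force: [-2.7, 0.9, 0.4]
opening: 13.0
```

```bash
python3 tq.py; python3 r.py
```

```text
t 22.0 yaw -59.78 T [-0.101  0.127  0.191] sd/sqrtn [0.009 0.014 0.01 ] F [-1.62  0.72 -0.36]
[ 548.6 -164.6   74.4] [-179.79    0.42  -59.78] [-1.34  1.43 -0.24] [-0.1129  0.1706  0.1932] 13.4
```

Call:
servo_tool:
  commands: [1, 0, 0, 0, 0, 0, -3, 1, 0, 0, 0, 0, 0, -2, 1, 0, 0, 0, 0, 0, 0]

```text
time: 22.3
tcp_pos: [548.5, -164.4, 74.4]
orientation: [-179.8, 0.4, -64.9]
contact_force: [-2.3, 1.2, -0.2]
opening: 13.3
```

```bash
python3 tq.py
```

```text
t 22.9 yaw -64.9 T [-0.076  0.177  0.191] sd/sqrtn [0.008 0.007 0.008] F [-1.81  1.56 -0.05]
```

Call:
servo_tool:
  commands: [0.5, 0, 0, 0, 0, 0, 0, 0.5, 0, 0, 0, 0, 0, 0, 0.5, 0, 0, 0, 0, 0, 0, 0.5, 0, 0, 2, 0, 0, 0, 0.5, -1, -1, 3, 0, 0, 0, 0.5, -3, -3, 3, 0, 0, 0, 0.5, -3, -3, 0, 0, 0, 0, 0.5, 0, 0, 0, 0, 0, 0]

```text
time: 23.7
tcp_pos: [479.4, -236.6, 157.5]
orientation: [-179.6, 0.2, -64.9]
contact_force: [0.3, -0.4, -0.7]
opening: 42.7
```

Run:
```python
from lamp import *
im,m,q,c,o=look(save="w5.png");print(o["tcp_pos"],o["orientation"],o["contact_force"])
k=(abs(q[:,0]-21)<33)&(abs(q[:,1]+120)<33)&(q[:,4]>72)&(q[:,4]<86);r=cv2.minAreaRect(q[k,:2].astype(np.float32));print("knob",k.sum(),r)
k=(abs(q[:,0]+45)<18)&(abs(q[:,1]+158)<35)&(q[:,4]>57)&(q[:,4]<72)
if k.any(): a=q[k].mean(0);print("pin",a.round(1),np.arctan2(-(a[1]+150),-(a[0]+10)))
lamp("top",(509.6,-12),13)
```

```text
[ 479.44307677 -236.64347649  157.54322368] [-179.5539622     0.24900294  -64.94121469] [ 0.29999088 -0.39460153 -0.66297342]
knob 2441 ((19.608970642089844, -120.1757583618164), (49.89753723144531, 14.247166633605957), 19.297521591186523)
pin [ -48.  -147.4  486.1 -200.7   62.9] -0.06827574174742068
tcp [ 482.1 -234.5  158.1] [-179.4    0.2  -64.8] lamp [507.6 -12.8] size [ 63.  117.9] long 97.81 z 51.1 border px 0
clamp frame -1.2 35.8 rot -0.03
```

View pics/w5.png

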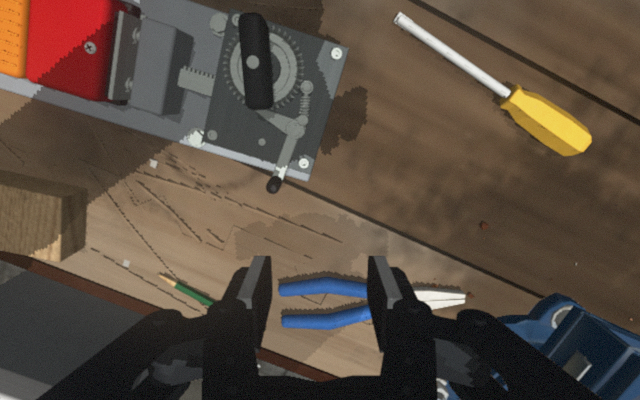

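```bash
python3 -c "
from workcell import workorder
print(workorder.close_job())"
```

```text
the job is handed in; nothing more can be done
None
```

The short lamp is clamped and held by the pawl alone, and the job is handed in at about 24 s of the 70 s allowed. No verdict was reported.

**What I did:** I flipped the pawl out, where it read 0.55 rad, and wound the knob back 1.5 rad. I laid the short lamp on the bed lens up and flipped the pawl in again. Then I wound the knob in small steps, watching the torque and the lamp's position, and let go so the knob fell back about 2° onto a tooth.

**Last checks:**
- **Lamp position:** it lies at clamp x = -1.2 mm and y = 35.8 mm, turned less than 0.1° from the clamp's direction. The lens height is right for lying flat. It stopped moving at about 36 mm, which I took as contact with the stop.
- **Pawl:** it is in, at -0.07 rad.
- **Robot:** it is clear of everything.
- **Bystanders:** the long lamp, the wood block and the tape measure were never touched. I did not measure them again at the end.

**Pad force:** this was never measured directly. Spring travel and torque put it at about 11 to 15 N, at worst about 17 N.

**Where the checks disagreed:**
- Over the last 5° the torque stayed at 0.19 N m, where the spring rate predicted a rise of about 0.06. The torque readings were noisy, so I averaged them.
- The lamp ended about 1 mm closer to the stop than the measured stop face (95 mm) implies.
- By my estimate the springs began to give nearly two clicks before the final tooth, not one. The tooth before it would have given only about 6 N, the bottom of the allowed range.

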